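Check two trolley hand levers stop short of the bar

TASK

Two handlebar ends of the pottery yard's pot trolleys stand on the bench for a lever check. With the backs of the fingers, press the long ball-ended lever in towards its bar until it comes firmly to its stop, hold it there for about a second and let it spring right back out; then press the short, plain-ended lever in to its stop in the same way and finish the program while still holding it in, so that the gap can be measured. Press gently, do not pinch the levers or touch the bars, and leave the pots and tools around them where they are.

Things in the scene. Friction and masses are not known exactly. Their poses are not given: they have to be found in the camera images.
- long_stand: bench stand of the long lever, bolted down: grey base plate 14 mm thick (x -45 to +75, y -95 to +55 mm) and post. Origin on the table under the bar's axis. The clamp block and the lever's pivot fork on the post reach up to 173 mm, over x -99 to +25, y -92 to -52 mm. The lever is on the -x side of the bar: pressing in means pushing along +x of this frame
- short_stand: bench stand of the short lever, bolted down: grey base plate 14 mm thick (x -45 to +75, y -95 to +55 mm) and post. Origin on the table under the bar's axis. The clamp block and the lever's pivot fork on the post reach up to 173 mm, over x -99 to +25, y -92 to -52 mm. The lever is on the -x side of the bar: pressing in means pushing along +x of this frame
- long_bar: the long lever's level handlebar end, same frame as its stand: runs along y at 150 mm height, black rubber grip 30 mm thick from y = -45 to +105 mm
- short_bar: the short lever's level handlebar end, same frame as its stand: runs along y at 150 mm height, black rubber grip 30 mm thick from y = -45 to +105 mm
- long_pivot (a point): the long hand lever, plain aluminium: straight blade ending in a 26 mm ball; ball centre 150 mm from the pivot along y. Origin on the upright pivot axis at 150 mm height (x -85, y -72 mm in the stand's frame); its frame turns with the lever and is parallel to the stand's at joint 0. Blade 10 mm thick, 20 mm tall (140 to 160 mm above the table), outer face at x = -5 mm
- short_pivot (a point): the short hand lever, plain aluminium: straight blade with a plain square end, no ball; end 98 mm from the pivot along y. Origin on the upright pivot axis at 150 mm height (x -85, y -72 mm in the stand's frame); its frame turns with the lever and is parallel to the stand's at joint 0. Blade 10 mm thick, 20 mm tall (140 to 160 mm above the table), outer face at x = -5 mm
- long_press (a point): point on the outer face of the long lever's blade to push on, mid-height, 35 mm before the ball's centre, 115 mm along y from the pivot; axes as the lever's frame (push along +x)
- short_press (a point): point on the outer face of the short lever's blade to push on, mid-height, 20 mm before its end, 78 mm along y from the pivot; axes as the lever's frame (push along +x)
- long_lever (a joint): long lever's angle, rad: 0 fully out, grows as it is pressed towards the bar, firm stop at 0.28, where the ball is still about 15 mm and the blade 25 mm or more clear of the grip. Spring return; at the press point the spring takes about 1.3 N at first and 3.1 N at the stop, and the lever follows the fingers back out as soon as the push slackens
- short_lever (a joint): short lever's angle, rad: 0 fully out, grows as it is pressed towards the bar, firm stop at 0.34, where the blade is still about 30 mm clear of the grip. Spring return; at the press point the spring takes about 1.2 N at first and 3.1 N at the stop, and the lever follows the fingers back out as soon as the push slackens
- vase: celadon bottle vase, 125 mm tall, 72 mm wide, loose, not part of the job; origin under its centre
- bowl: small black bowl, 100 mm wide, 40 mm tall, loose, not part of the job; origin under its centre
- cup: red cup, 76 mm wide, 85 mm tall, loose, not part of the job; origin under its centre
- jar: lidded tan jar, 70 mm wide, 90 mm tall, loose, not part of the job; origin under its centre
- rule: flat steel rule 150 x 30 x 4 mm, its length along its y, loose, not part of the job; origin under its centre
- wrench: steel wrench 150 mm long lying along its x, loose, not part of the job
- dish: pink dish, 90 mm wide, 30 mm tall, loose, not part of the job; origin under its centre

How it is judged:
On the way, in this order (a step that is already met when the one before it is completed fails the run):
1. the long lever is held in at its stop by the fingers for 0.7 s (value of joint long_lever above 0.255 rad and contact force between the fingers and long_lever above 1 N), for 0.7 s.
2. the long lever has sprung back out, untouched (value of joint long_lever below 0.03 rad and contact force between the fingers and long_lever below 0.2 N), for 0.2 s.
3. the short lever is held in at its stop by the fingers (value of joint short_lever above 0.31 rad and contact force between the fingers and short_lever above 1 N), for 0.2 s.
At the end, for the whole second after the job is handed in: The short lever is held still at its stop (beyond 0.31 rad) by the fingers with 1 to 30 N, nothing touching its bar, and the long lever is fully out (below 0.03 rad) and untouched (all of step 2 and all of step 3 and contact force between the fingers and short_lever below 30 N and velocity of joint short_lever between -0.05 and 0.05 rad/s and contact force between each of the fingers, the arm and short_bar below 1 N); the arm keeps its last pose, push and grip.
It fails at once if a lever is pressed with more than 35 N or pinched in the gripper (contact force between the fingers and long_lever above 35 N or contact force between the fingers and short_lever above 35 N).
It fails at once if a bar is touched with more than 3 N (contact force between any of the fingers, the arm and long_bar above 3 N or contact force between any of the fingers, the arm and short_bar above 3 N).
It fails at once if a pot or tool is moved by more than 25 mm, lifted or tipped (distance of any of vase, bowl, cup, jar, rule, wrench, dish from where it was at the start of the episode above 0.025 m or angle between any of vase, bowl, cup, jar, rule, wrench, dish's own z axis and vertical above 0.4 rad).
It also fails if it takes over 51 s, if anything falls off the work surface, if the arm or the gripper's body presses on something with over 40 N, if the wrist force passes 120 N, or if a joint passes its speed limit or range.

ROBOT

A 6-joint arm with a two-finger parallel gripper is mounted at the origin on the work surface. World frame = base frame: x ahead of the robot, y to its left, z up, the work surface at z = 0. Lengths are in m, angles in rad, forces in N, time in s.
With the tool pointing down it reaches from about 0.3 to 0.775 m from the base axis. Payload 14.6 kg.
Tool frame: the origin (TCP) lies midway between the tips of the shut fingers; the grasp point (between the pads) lies pinch_z behind it (pinch_z is the distance from the TCP to the grasp point, in m); x points along the fingers, y is the direction in which the jaws open and shut, and the axes are right-handed (so a half turn about x gives the same grasp; the last joint's range is limited). The gripper opens to 85 mm and grips with 20 to 120 N. Pads are 22 mm wide; open, the fingers measure 114 mm over their backs; the gripper's body (76 mm by 85 mm) begins 54 mm behind the grasp point. The pads swing forward as they close: fully open they stand 13 mm farther back than shut.
Start: joints at [-1.413, 0.3, 1.521, -0, 1.321, -0.067], TCP at [0.123, -0.536, 0.231] pointing down, gripper open.
Joint ranges: [-3.03, 3.03], [-0.79, 2.21], [0.23, 2.52], [-1.04, 4.18], [0, 3.07], [-2.55, 2.55]. Speed limits (rad/s): [2.22, 2.22, 2.57, 3.14, 3.14, 3.14].

INTERFACE

Orientations are given as a unit quaternion [x, y, z, w].
In Python, from station import * gives the robot as it stands.
- The arm moves only by the tool arm_command, never from a script. Its argument "moves" is a list of rows, each a list of 5 numbers: the shift along the tool's x, y, z in mm, then the turn about the tool's x in degrees, then the opening, from 0 (shut) to 1 (fully open). In form: [[dx, dy, dz, spin, grip], ...]. A call has 1 to 10 rows; each row shifts and turns the commanded pose from where the row before left it, along the tool's axes as they then stand; what a row does not reach is not made up. A row lasts 1/12 s, in which the tool goes at most 41.7 mm and 7.16 degrees, less where a joint would pass 70% of its speed; a pose out of reach is approached as far as the arm can. A call with a gripper value outside its range is refused whole. The fingers move at their own pace and stop on an object; the grip force is fixed at half the most. Time passes only in rows, so rows that do not move let the fingers close. It gives the time, the measured TCP pose, the force and the opening at its end, in the units of the state.
- state(): the state, without advancing time (a new reading comes with each control period).
- get_image(name): name is "side" or "top"; returns a dict with "image" (400x640x3 uint8, blue, green, red), "fx", "fy", "cx", "cy" (pixels), "R" (3x3) and "t" (3): a world point X has camera coordinates R X + t. Camera axes: x right, y down, z forward; pixel columns grow to the right and rows downward; lengths in m; the calibration is good to about 2 mm. A picture is of the moment at which its call begins. There is no depth.
- close_job(): hands the job in, once; it reports no verdict.
Trained networks look in the newest picture that a camera, given by its name, has taken for a name from the list of things; names that differ only in an ending like _2 or _b are one class to them, and where a whole thing is asked for, a point or a joint stands for the part that bears it (a point fixed in the world has none). Each returns a list of dicts, best first, with "confidence" (0 to 1); they miss things now and then, are a little off and sometimes report something else, mostly with a low value. They report only what shows in the picture. A call takes as long as a camera call.
- boxes_of(camera, target): "box" ([centre column, centre row, width, height] in pixels, round what is visible of it).
The state is a dict: "clock": time; "joints": joint angles; "dq": joint speeds; "tau": joint torques, N m; "tcp_pos": TCP position; "tool_rot": TCP orientation; "wrist_force": force on the tool from outside, world axes, zero at the start; "torque": the same for the moment, N m; "grip_width": opening from 0.0 (shut) to 1.0 (fully open).
Only numpy, scipy, OpenCV 4.12 (cv2) and the standard library are available. Lean on these libraries where they do the work, as an engineer would, in place of code of your own. Each camera call takes 0.05 s, during which the arm holds its last target. There are 200 camera calls.

## Working session

There is one attempt and no reset: what is moved stays moved. The work goes in short steps, Python scripts to look and compute and a tool call to move; the robot and the scene stay as the last step left them, time stands still between calls to the robot, and variables do not carry over. Pictures are saved under pics/ and viewed, about 8 in all and at most 12, crops included, and the job is handed in when it is done.

Besides the shell and the picture viewer there is one more tool, called after "Call:" as name(argument=value, ...) on one line, values as JSON. arm_command: Moves the arm, as the interface text tells. Its arguments: {"type":"object","properties":{"moves":{"type":"array"}},"required":["moves"]}

```bash
mkdir -p pics
python3 - <<'E'
from station import *
import cv2
s=state();print(s)
for c in("side","top"):
    g=get_image(c);cv2.imwrite(f"pics/{c}0.png",g["image"])
    print(c,g["fx"],g["fy"],g["cx"],g["cy"],g["R"],g["t"])
    for n in("long_stand","short_stand","long_bar","short_bar","long_lever","short_lever","vase","bowl","cup","jar","rule","wrench","dish"):
        print(n,[([round(float(v)) for v in b["box"]],round(float(b["confidence"]),2)) for b in boxes_of(c,n)][:3])
E
```

```text
{'clock': 0.0, 'joints': array([-1.41259377e+00,  3.00474946e-01,  1.52158126e+00,  1.01577329e-05,
        1.32071029e+00, -6.66048949e-02]), 'dq': array([ 0.00060462, -0.00051088, -0.00207033,  0.00092422,  0.0016442 ,
        0.0001588 ]), 'tau': array([-1.20797435e-03, -5.43499339e+01, -3.61796379e+01, -1.74344636e-04,
        3.97316748e-03,  1.56857772e-05]), 'tcp_pos': array([ 0.12256492, -0.53592785,  0.23071913]), 'tool_rot': array([-0.70262893, -0.07972801,  0.70265998, -0.07889854]), 'wrist_force': array([-0.56102159,  0.25545772, -0.36408005]), 'torque': array([ 0.0071092 ,  0.02248673, -0.04200877]), 'grip_width': 0.998348433584098}
side 376.42946866192585 376.42946866192585 324.4023888627051 206.04768140253114 [[ 0.99886734 -0.04510853 -0.01514105]
 [-0.03659454 -0.52490063 -0.85037648]
 [ 0.03041169  0.84996738 -0.52595683]] [-0.5811541   0.12703502  1.01174588]
long_stand [([324, 182, 68, 73], 0.94), ([384, 215, 29, 43], 0.46)]
short_stand [([325, 276, 88, 120], 0.76)]
long_bar [([325, 163, 26, 31], 0.73), ([297, 375, 48, 50], 0.24)]
short_bar [([329, 250, 37, 66], 0.
[... 749 characters left out ...]
[([393, 210, 70, 50], 0.56), ([199, 213, 30, 24], 0.35)]
long_bar [([258, 204, 62, 20], 0.9), ([337, 256, 30, 30], 0.34)]
short_bar [([384, 204, 50, 14], 0.67), ([260, 204, 60, 20], 0.62)]
long_lever [([261, 233, 42, 20], 0.62), ([404, 232, 23, 6], 0.48), ([260, 213, 70, 56], 0.15)]
short_lever [([405, 233, 21, 6], 0.58), ([311, 160, 16, 18], 0.52)]
vase [([313, 162, 15, 17], 0.8)]
bowl [([261, 234, 48, 13], 0.67), ([335, 258, 32, 32], 0.59), ([461, 227, 29, 22], 0.41)]
cup [([198, 212, 25, 26], 0.59)]
jar [([461, 227, 24, 20], 0.71), ([393, 255, 42, 26], 0.31)]
rule [([393, 255, 39, 22], 0.59)]
wrench [([266, 260, 18, 41], 0.64), ([200, 212, 26, 25], 0.61)]
dish [([354, 155, 28, 27], 0.55)]
```

Run:
```python
import cv2
a=cv2.imread("pics/top0.png")[120:300,170:510];cv2.imwrite("pics/topc.png",cv2.resize(a,None,fx=2.35,fy=2.35,interpolation=cv2.INTER_CUBIC))
a=cv2.imread("pics/side0.png")[110:410,220:450];cv2.imwrite("pics/sidec.png",cv2.resize(a,None,fx=2,fy=2,interpolation=cv2.INTER_CUBIC))
```

```text
(no output)
```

View pics/topc.png

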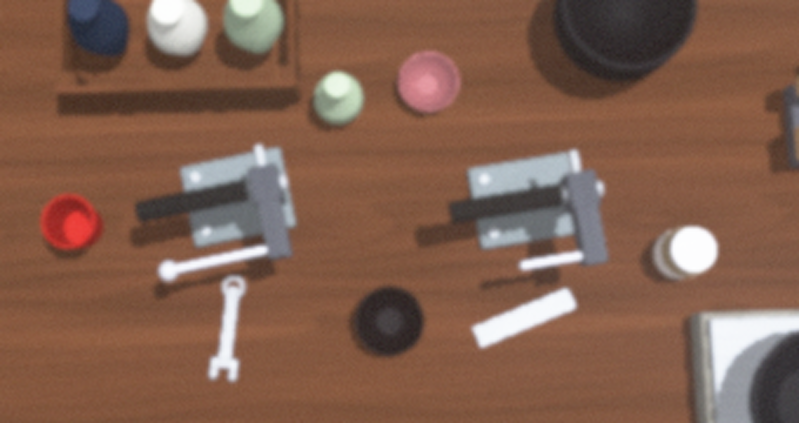

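View pics/sidec.png

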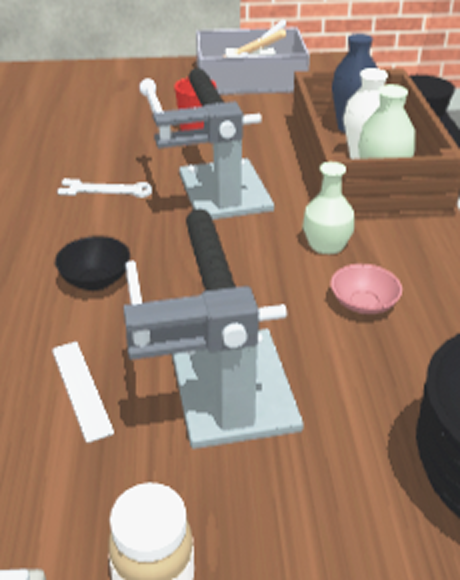

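The top view shows both levers at the lower, −x side of the bars. In the crop, the long ball is at (168,271) and the short end at (521,265), and the bars' free ends point left (+y). The wrench lies below the long lever and the rule and bowl are near the short one, all of them low. Next I fit both stand poses from these points.

```bash
cat > h.py <<'E'
from station import *
import numpy as np
from scipy.optimize import least_squares
from scipy.spatial.transform import Rotation as Ro
def S(p,c,s):
    x,y,w=p; return np.array([x+c[0]*np.cos(w)-c[1]*np.sin(w),y+c[0]*np.sin(w)+c[1]*np.cos(w),c[2]])
def proj(g,X):
    q=np.array(g["R"])@X+np.array(g["t"]);return np.array([g["fx"]*q[0]/q[2]+g["cx"],g["fy"]*q[1]/q[2]+g["cy"]])
E
python3 - <<'E'
from h import *
g=get_image("top");h=get_image("side")
T=lambda u,v:np.array([u/2.35+170,v/2.35+120]); D=lambda u,v:np.array([u/2+220,v/2+110])
m=.001
L=[((75,55,14),g,T(181,168)),((75,-95,14),g,T(281,149)),((-45,-95,14),g,T(296,227)),((-45,55,14),g,T(200,247)),((-85,78,150),g,T(168,271)),((0,105,150),g,T(139,210)),
 ((-85,78,150),h,D(148,88)),((75,-95,14),h,D(272,208)),((-45,-95,14),h,D(193,216))]
K=[((75,55,14),g,T(468,169)),((75,-95,14),g,T(572,152)),((-45,55,14),g,T(483,248)),((-85,26,150),g,T(521,265)),((0,105,150),g,T(452,212)),
 ((-85,26,160),h,D(131,263)),((75,-95,14),h,D(301,426)),((-45,-95,14),h,D(193,444))]
for n,Z,l in(("long",L,115),("short",K,78)):
    f=lambda p:np.concatenate([proj(c,S(p,np.array(q)*m,0))-uv for q,c,uv in Z])
    r=least_squares(f,[.5,0,.1],loss="soft_l1");p=r.x
    print(n,p.round(4),np.degrees(p[2]).round(2));print(f(p).reshape(-1,2).round(1).tolist())
    print("press",S(p,np.array([-90,-72+l,150])*m,0).round(4))
print(Ro.from_quat(state()["tool_rot"]).as_matrix().round(3))
import station;print([k for k in dir(station) if 'pinch' in k], getattr(station,'pinch_z',None))
E
```

```text
long [0.5975 0.2157 0.1515] 8.68
[[0.9, -0.1], [0.9, 0.4], [0.4, 1.0], [-1.7, 0.2], [0.2, -0.0], [-0.1, 1.0], [0.3, -0.6], [0.8, -1.3], [1.2, -0.5]]
press [0.502  0.2446 0.15  ]
short [ 0.5831 -0.2048  0.1302] 7.46
[[0.6, -0.2], [-0.9, 0.3], [0.2, 0.3], [0.1, 0.4], [-0.1, 0.3], [0.3, -0.5], [2.6, 0.2], [-0.7, -0.0]]
press [ 0.4931 -0.2105  0.15  ]
[[-0.     0.223 -0.975]
 [ 0.    -0.975 -0.223]
 [-1.    -0.     0.   ]]
['pinch_z'] 0.0187
```

Call:
arm_command(moves=[[-3,0,0,-7,0],[-3,0,0,-7,0],[-3,0,0,-7,0],[-3,0,0,-7,0],[-3,0,0,-7,0],[-3,0,0,-7,0],[0,0,0,-7,0],[0,0,0,-7,0],[0,0,0,-7,0],[0,0,0,-7,0]])

```text
clock: 2.33
tcp_pos: [0.1226, -0.5362, 0.2493]
tool_rot: [0.529, 0.47, -0.529, 0.47]
wrist_force: [-0.2, -0.1, 0.2]
grip_width: 0.002
```

Call:
arm_command(moves=[[0,0,0,-6,0],[0,0,0,-6,0],[0,0,0,-3.8,0],[0,26,-26,0,0],[0,26,-26,0,0],[0,26,-26,0,0],[0,26,-26,0,0],[0,26,-26,0,0],[0,26,-26,0,0],[0,26,-26,0,0]])

```text
clock: 3.17
tcp_pos: [0.2757, -0.3272, 0.2495]
tool_rot: [0.461, 0.536, -0.461, 0.537]
wrist_force: [-0.1, -1.0, 0.0]
grip_width: 0.001
```

Call:
arm_command(moves=[[0,26,-26,0,0],[0,26,-26,0,0],[0,26,-26,0,0],[0,26,-28,0,0],[0,26,-28,0,0],[0,20,-28,0,0],[0,14,-32,0,0],[0,10,-34,0,0],[0,10,-34,0,0],[0,0,0,0,0]])

```text
clock: 4.0
tcp_pos: [0.4177, -0.0376, 0.2494]
tool_rot: [0.46, 0.538, -0.459, 0.537]
wrist_force: [-0.1, -0.7, 0.1]
grip_width: -0.003
```

```bash
cat >> h.py <<'E'
P={"long":(.5975,.2157,.1515),"short":(.5831,-.2048,.1302)}
def rel(n):
    s=state();p=P[n];d=np.array(s["tcp_pos"])[:2]-p[:2];M=Ro.from_quat(s["tool_rot"]).as_matrix()
    c,q=np.cos(p[2]),np.sin(p[2]);F=np.array(s["wrist_force"])
    print(n,"t",round(s["clock"],2),"stand xy mm",(1e3*np.array([c*d[0]+q*d[1],-q*d[0]+c*d[1]])).round(1),"z",round(s["tcp_pos"][2]*1e3,1),"yaw err deg",round(np.degrees(np.arctan2(M[1,1],M[0,1])-p[2]),2),"F stand",np.round([c*F[0]+q*F[1],-q*F[0]+c*F[1],F[2]],2),"grip",round(s["grip_width"],3))
E
python3 -c "
from h import *
rel('long')"
```

```text
long t 4.0 stand xy mm [-216.  -223.2] z 249.4 yaw err deg 0.25 F stand [-0.21 -0.66  0.08] grip -0.003
```

Call:
arm_command(moves=[[0,10,-34,0,0],[0,10,-34,0,0],[0,10,-34,0,0],[0,10,-34,0,0],[0,10,-34,0,0],[0,10,-34,0,0],[0,10,-34,0,0],[0,10,-28,0,0],[0,0,0,0,0],[0,0,0,0,0]])

```text
clock: 4.83
tcp_pos: [0.4562, 0.2338, 0.2488]
tool_rot: [0.46, 0.537, -0.46, 0.537]
wrist_force: [0.8, -0.7, 0.2]
grip_width: 0.003
```

```bash
python3 -c "
from h import *
rel('long')"
```

```text
long t 4.83 stand xy mm [-136.9   39.2] z 248.8 yaw err deg 0.12 F stand [ 0.66 -0.79  0.19] grip 0.003
```

Call:
arm_command(moves=[[20,0,-4,0,0],[20,0,0,0,0],[20,0,0,0,0],[20,0,0,0,0],[20,0,0,0,0],[15,0,0,0,0],[0,0,0,0,0],[0,0,0,0,0]])

```text
clock: 5.5
tcp_pos: [0.4558, 0.236, 0.1345]
tool_rot: [0.461, 0.536, -0.461, 0.536]
wrist_force: [0.3, -0.2, 0.7]
grip_width: 0.001
```

Run:
```python
from h import *
rel('long');import cv2
a=get_image("top")["image"][180:280,200:320];b=get_image("side")["image"][110:240,240:400]
cv2.imwrite("pics/pre.png",np.hstack([cv2.resize(a,(468,390),interpolation=2),cv2.resize(b,(320,390))[:, :320]]))
```

```text
long t 5.5 stand xy mm [-137.    41.5] z 134.5 yaw err deg -0.06 F stand [ 0.27 -0.28  0.7 ] grip 0.001
```

View pics/pre.png

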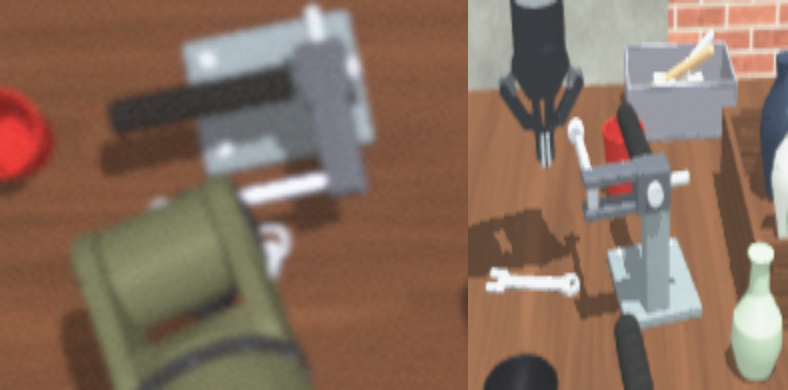

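Call:
arm_command(moves=[[0,8,0,0,0],[0,8,0,0,0],[0,8,0,0,0],[0,4,0,0,0],[0,4,0,0,0],[0,3,0,0,0],[0,3,0,0,0],[0,0,0,0,0],[0,0,0,0,0]])

```text
clock: 6.35
tcp_pos: [0.4931, 0.2427, 0.1341]
tool_rot: [0.461, 0.537, -0.461, 0.536]
wrist_force: [-2.0, 0.9, 0.2]
grip_width: -0.001
```

```bash
python3 -c "
from h import *
rel('long')"
```

```text
long t 6.35 stand xy mm [-99.1  42.5] z 134.1 yaw err deg 0.0 F stand [-1.84  1.17  0.22] grip -0.001
```

Call:
arm_command(moves=[[0,3,0,0,0],[0,3,0,0,0],[0,3,0,0,0],[0,3,0,0,0],[0,2,0,0,0],[0,2,0,0,0],[0,0,0,0,0],[0,0,0,0,0]])

```text
clock: 7.02
tcp_pos: [0.5091, 0.245, 0.1342]
tool_rot: [0.461, 0.536, -0.461, 0.536]
wrist_force: [-3.0, -1.8, 0.2]
grip_width: -0.003
```

```bash
python3 -c "
from h import *
rel('long')"
```

```text
long t 7.02 stand xy mm [-82.9  42.3] z 134.2 yaw err deg -0.01 F stand [-3.19 -1.31  0.2 ] grip -0.003
```

Call:
arm_command(moves=[[0,2,0,0,0],[0,2,0,0,0],[0,2,0,0,0],[0,1,0,0,0],[0,0,0,0,0],[0,0,0,0,0]])

```text
clock: 7.52
tcp_pos: [0.5161, 0.2462, 0.1343]
tool_rot: [0.461, 0.536, -0.461, 0.536]
wrist_force: [-3.1, -1.2, -0.4]
grip_width: 0.001
```

Call:
arm_command(moves=[[0,1,0,0,0],[0,1,0,0,0],[0,0,0,0,0],[0,0,0,0,0]])

```text
clock: 7.85
tcp_pos: [0.518, 0.2465, 0.1343]
tool_rot: [0.461, 0.536, -0.461, 0.536]
wrist_force: [-3.2, -1.2, -0.4]
grip_width: 0.002
```

```bash
python3 -c "
from h import *
rel('long')"
```

```text
long t 7.85 stand xy mm [-73.9  42.4] z 134.3 yaw err deg -0.0 F stand [-3.35 -0.68 -0.37] grip 0.002
```

Call:
arm_command(moves=[[0,0.7,0,0,0],[0,0.7,0,0,0],[0,0,0,0,0]])

```text
clock: 8.1
tcp_pos: [0.5195, 0.2467, 0.1343]
tool_rot: [0.461, 0.536, -0.461, 0.536]
wrist_force: [-3.1, -2.3, -1.3]
grip_width: -0.001
```

Call:
arm_command(moves=[[0,0.7,0,0,0],[0,0.7,0,0,0],[0,0,0,0,0]])

```text
clock: 8.35
tcp_pos: [0.5205, 0.2468, 0.1342]
tool_rot: [0.46, 0.537, -0.461, 0.536]
wrist_force: [-6.7, -3.4, 2.3]
grip_width: -0.0
```

Call:
arm_command(moves=[[0,0.7,0,0,0],[0,0,0,0,0],[0,0,0,0,0]])

```text
clock: 8.6
tcp_pos: [0.5208, 0.2468, 0.1342]
tool_rot: [0.46, 0.537, -0.461, 0.536]
wrist_force: [-10.6, -4.7, 3.6]
grip_width: -0.002
```

Force climbed from about 3 N to 11 N over the last millimetre, so the lever is on its stop, close to the geometric prediction. Now I hold it there.

Call:
arm_command(moves=[[0,0,0,0,0],[0,0,0,0,0],[0,0,0,0,0],[0,0,0,0,0],[0,0,0,0,0],[0,0,0,0,0],[0,0,0,0,0],[0,0,0,0,0],[0,0,0,0,0],[0,0,0,0,0]])

```text
clock: 9.43
tcp_pos: [0.5208, 0.2468, 0.1342]
tool_rot: [0.46, 0.537, -0.461, 0.536]
wrist_force: [-10.3, -4.2, 2.9]
grip_width: -0.001
```

Run:
```python
from h import *
rel('long');import cv2
g=get_image("side");b=g["image"][110:240,260:380]
th=.28;X=np.array([-85-150*np.sin(-th),-72+150*np.cos(th),150])*1e-3
print("ball at stop predicted px in crop x4",(proj(g,S(P['long'],X,0))-[260,110])*4)
cv2.imwrite("pics/hold.png",cv2.resize(b,None,fx=4,fy=4,interpolation=2))
```

```text
long t 9.43 stand xy mm [-71.1  42.3] z 134.2 yaw err deg -0.0 F stand [-10.82  -2.58   2.93] grip -0.001
ball at stop predicted px in crop x4 [190.25699834 171.69242586]
```

View pics/hold.png

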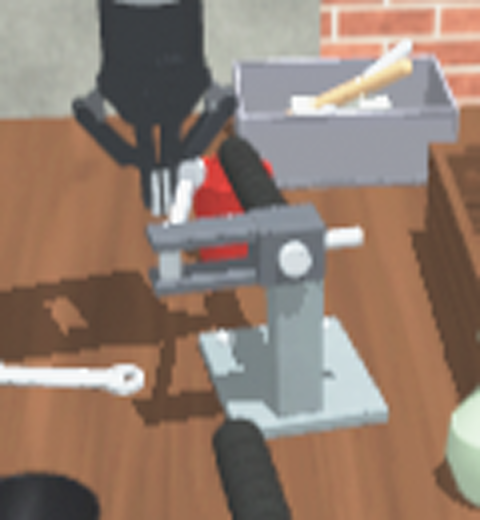

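The ball is at crop pixel (190,172), exactly where I predicted it at the stop. The fingers are clear of the bar. Now I let it spring back.

Call:
arm_command(moves=[[0,-3,0,0,0],[0,-5,0,0,0],[0,-5,0,0,0],[0,-6,0,0,0],[0,-6,0,0,0],[0,-8,0,0,0],[0,-10,0,0,0],[0,-12,0,0,0],[0,-12,0,0,0],[0,0,0,0,0]])

```text
clock: 10.32
tcp_pos: [0.4537, 0.2366, 0.1345]
tool_rot: [0.461, 0.536, -0.461, 0.537]
wrist_force: [1.0, -0.3, 0.4]
grip_width: -0.002
```

Call:
arm_command(moves=[[0,0,0,0,0],[0,0,0,0,0],[0,0,0,0,0],[-10,0,0,0,0],[-20,0,0,0,0],[-20,0,0,0,0],[-20,0,0,0,0],[-20,0,0,0,0],[-20,0,0,0,0],[0,0,0,0,0]])

```text
clock: 11.15
tcp_pos: [0.4565, 0.2374, 0.2489]
tool_rot: [0.463, 0.535, -0.459, 0.537]
wrist_force: [0.1, -0.0, 0.8]
grip_width: 0.002
```

Run:
```python
from h import *
rel('long');rel('short');import cv2
g=get_image("side");b=g["image"][110:240,260:380]
for th in(0,.28):
  X=np.array([-85+150*np.sin(th),-72+150*np.cos(th),150])*1e-3
  print(th,(proj(g,S(P['long'],X,0))-[260,110])*4)
cv2.imwrite("pics/out.png",cv2.resize(b,None,fx=4,fy=4,interpolation=2))
```

```text
long t 11.15 stand xy mm [-136.1   42.7] z 248.9 yaw err deg -0.01 F stand [ 0.06 -0.05  0.77] grip 0.002
short t 11.15 stand xy mm [-68.1 454.8] z 248.9 yaw err deg 1.21 F stand [ 0.06 -0.05  0.77] grip 0.002
0 [137.10823243 173.65650155]
0.28 [190.25699834 171.69242586]
```

View pics/out.png

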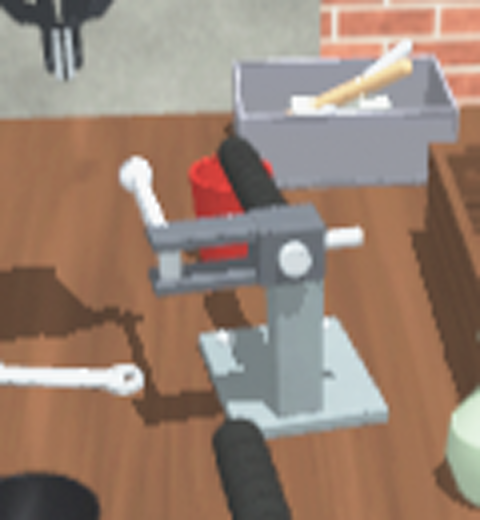

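The lever is fully out, with the ball at (135,173) against a predicted (137,174). I go over to the short lever.

Call:
arm_command(moves=[[0,-5,33,1.2,0],[0,-5,33,0,0],[0,-5,33,0,0],[0,-5,33,0,0],[0,-5,33,0,0],[0,-5,33,0,0],[0,-5,33,0,0],[0,-5,33,0,0],[0,-5,33,0,0],[0,-5,33,0,0]])

```text
clock: 12.03
tcp_pos: [0.4488, -0.0985, 0.2438]
tool_rot: [0.466, 0.532, -0.466, 0.531]
wrist_force: [0.6, -0.7, -0.3]
grip_width: 0.0
```

Call:
arm_command(moves=[[0,-5,33,0,0],[0,-5,33,0,0],[0,-5,33,0,0],[0,0,20,0,0],[0,0,0,0,0],[0,0,0,0,0]])

```text
clock: 12.53
tcp_pos: [0.4496, -0.2174, 0.2434]
tool_rot: [0.467, 0.532, -0.467, 0.531]
wrist_force: [0.3, -0.1, -0.8]
grip_width: 0.001
```

```bash
python3 -c "
from h import *
rel('short')"
```

```text
short t 12.53 stand xy mm [-134.     4.8] z 243.4 yaw err deg -0.09 F stand [ 0.28 -0.12 -0.81] grip 0.001
```

Call:
arm_command(moves=[[20,0,-1,0,0],[20,0,0,0,0],[20,0,0,0,0],[20,0,0,0,0],[19,0,0,0,0],[10,0,0,0,0],[0,8,0,0,0],[0,8,0,0,0],[0,4,0,0,0],[0,0,0,0,0]])

```text
clock: 13.37
tcp_pos: [0.4711, -0.213, 0.1363]
tool_rot: [0.466, 0.531, -0.466, 0.532]
wrist_force: [1.1, -0.6, -0.5]
grip_width: -0.004
```

Call:
arm_command(moves=[[0,4,0,0,0],[0,4,0,0,0],[0,4,0,0,0],[0,3,0,0,0],[0,3,0,0,0],[0,3,0,0,0],[0,3,0,0,0],[0,2,0,0,0],[0,0,0,0,0],[0,0,0,0,0]])

```text
clock: 14.2
tcp_pos: [0.4954, -0.2098, 0.1352]
tool_rot: [0.466, 0.532, -0.466, 0.532]
wrist_force: [-2.4, -1.3, 1.2]
grip_width: 0.004
```

```bash
python3 -c "
from h import *
rel('short')"
```

```text
short t 14.2 stand xy mm [-87.6   6.4] z 135.2 yaw err deg 0.02 F stand [-2.55 -0.99  1.2 ] grip 0.004
```

Call:
arm_command(moves=[[0,2,0,0,0],[0,2,0,0,0],[0,2,0,0,0],[0,1,0,0,0],[0,0,0,0,0],[0,0,0,0,0]])

```text
clock: 14.7
tcp_pos: [0.5024, -0.2088, 0.1352]
tool_rot: [0.466, 0.532, -0.466, 0.532]
wrist_force: [-2.8, -1.4, -0.9]
grip_width: -0.003
```

Call:
arm_command(moves=[[0,0.7,0,0,0],[0,0.7,0,0,0],[0,0,0,0,0]])

```text
clock: 14.95
tcp_pos: [0.5037, -0.2087, 0.1352]
tool_rot: [0.466, 0.532, -0.466, 0.531]
wrist_force: [-4.3, -1.6, -0.9]
grip_width: 0.001
```

Call:
arm_command(moves=[[0,0.7,0,0,0],[0,0.7,0,0,0],[0,0,0,0,0]])

```text
clock: 15.2
tcp_pos: [0.5044, -0.2087, 0.1351]
tool_rot: [0.466, 0.532, -0.467, 0.531]
wrist_force: [-11.3, -4.0, 1.6]
grip_width: 0.002
```

```bash
python3 -c "
from h import *
rel('short')"
```

```text
short t 15.2 stand xy mm [-78.6   6.4] z 135.1 yaw err deg 0.01 F stand [-11.69  -2.48   1.57] grip 0.002
```

The stop came at −78.6 mm against a predicted −77, with about 12 N. I let it settle and check with a picture.

Call:
arm_command(moves=[[0,0,0,0,0],[0,0,0,0,0],[0,0,0,0,0],[0,0,0,0,0],[0,0,0,0,0],[0,0,0,0,0]])

```text
clock: 15.7
tcp_pos: [0.5043, -0.2087, 0.1351]
tool_rot: [0.466, 0.532, -0.467, 0.531]
wrist_force: [-10.6, -3.0, 1.7]
grip_width: -0.003
```

Run:
```python
from h import *
rel('short');import cv2
g=get_image("side");b=g["image"][130:330,240:420]
for th in(0,.34):
  X=np.array([-85+98*np.sin(th),-72+98*np.cos(th),160])*1e-3
  print(th,(proj(g,S(P['short'],X,0))-[240,130])*3)
cv2.imwrite("pics/end.png",cv2.resize(b,None,fx=3,fy=3,interpolation=2))
```

```text
short t 15.7 stand xy mm [-78.6   6.4] z 135.1 yaw err deg 0.01 F stand [-10.86  -1.57   1.72] grip -0.003
0 [137.37383126 333.1099199 ]
0.34 [185.29785538 332.37340421]
```

View pics/end.png

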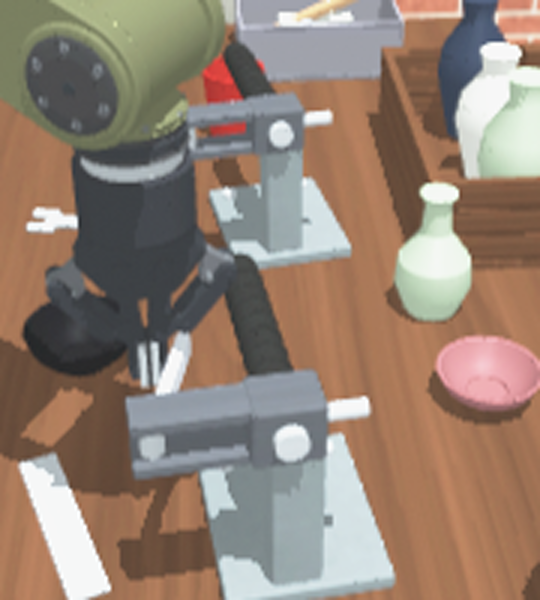

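The short lever's end is at crop pixel (183,335), against (185,332) predicted at the stop. The hold is steady at 11 N, and by geometry the knuckle stays clear of the bar. Handing in.

```bash
python3 -c "
from h import *
print(close_job());rel('short')"
```

```text
the job is handed in; nothing more can be done
None
the job is handed in; nothing more can be done
```

I pressed the long lever to its stop, let it spring back out, then pressed the short lever in and handed the job in at about 15.7 s while still holding it. No verdict was reported.

- **Long lever:** I pressed it with the backs of the shut fingers until it stopped, then held it for about 1 s at roughly 11 N. The ball showed within a pixel or so of where I predicted it at the stop. After release it showed within 1 pixel of the predicted fully-out position, with no force on the wrist.
- **Short lever:** At hand-in it was held steadily at its stop with roughly 11 N. Its end showed within about 1 pixel of the predicted stop position.
- **Surroundings:** The fingers and gripper look clear of both bars, and no contact showed in the wrist force. The vase, bowl, rule, wrench and dish look unmoved in the last picture. I didn't measure this, and the jar and most of the cup are out of view there.
- **Not checked:** The arm hid the long lever in the last picture, so its final state rests on the earlier picture. I couldn't read the state after handing in. Some rows on the way travelled less than commanded, so I corrected from the measured position. No other checks failed or disagreed.

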